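Find the grinding jar that rattles and hold it out for charging

TASK

Pull the drawer of the low grey cabinet out to its stop. One of the three closed grinding jars in it was never filled, so its steel ball is loose: take the jars up one at a time and shake each one lengthwise, so that a loose ball would knock at both ends, until you have one in hand that rattles, and put every quiet jar back into its own cradle. Finish while still holding the rattling jar in the gripper, at rest about 20 cm above the middle of the steel tray with its cap end tipped up by about 30 degrees, so that the ball has run to the closed end and the cap can be unscrewed; do not let go of it and leave the cup, the trough and the clear plate alone.

Things in the scene. Friction and masses are not known exactly. Their poses are not given: they have to be found in the camera images.
- drawer (a joint): The cabinet's only drawer, in m: 0 shut, 0.165 at the stop; it may start open by up to 15 mm. It slides towards the robot along the cabinet's -x with about 2.5 N of friction and stays where it is left.
- cabinet: Low grey drawer cabinet, 316 mm wide (y), 210 deep (x), 106 high, fixed. Origin at the middle of its underside; the drawer opens to its -x. Jars at y = +90 (a), 0 (b), -90 mm (c), axes 54 mm above the worktop, at the stop 84 mm in front of the cabinet. Drawer: floor 22, side walls 50, front panel 102 mm above the worktop. Low stack of dishes (32 mm) on the left rear of the top.
- handle (a point): Middle of the drawer's handle: a level round bar 10 mm thick, straight for 100 mm along the cabinet's y, 78 mm above the worktop. Its axis is 42 mm in front of the drawer's front panel (37 mm of clear space behind the bar), free below and above.
- jar_a: The left one (as the robot sees them) of three identical closed steel grinding jars lying side by side in the drawer. Round, 44 mm thick, 112 mm long, 0.4 to 0.55 kg. Origin on its axis; x points along the axis to the screw cap (in the drawer: away from the robot, along the drawer's travel). Rounded closed end at x = -52 mm; knurled cap from +15 to +52 mm; 22 mm hexagon to +60 mm. Grip across the middle. Which jar rattles varies.
- jar_b: Middle one of three identical closed steel grinding jars lying side by side in the drawer. Round, 44 mm thick, 112 mm long, 0.4 to 0.55 kg. Origin on its axis; x points along the axis to the screw cap (in the drawer: away from the robot, along the drawer's travel). Rounded closed end at x = -52 mm; knurled cap from +15 to +52 mm; 22 mm hexagon to +60 mm. Grip across the middle. Which jar rattles varies.
- jar_c: Right one of three identical closed steel grinding jars lying side by side in the drawer. Round, 44 mm thick, 112 mm long, 0.4 to 0.55 kg. Origin on its axis; x points along the axis to the screw cap (in the drawer: away from the robot, along the drawer's travel). Rounded closed end at x = -52 mm; knurled cap from +15 to +52 mm; 22 mm hexagon to +60 mm. Grip across the middle. Which jar rattles varies.
- ball_a (a joint): Run of the 30 mm, 0.11 kg steel ball inside jar_a, m: 0 at the cap end (start, all jars), 0.042 at the closed end. Unseen from outside; its knocks are felt as force. In two jars caked sample beds it (stays within 2 mm of 0); in the unfilled jar it is free: it rolls if the jar is tipped lengthwise over 5 degrees or jerked lengthwise over 0.6 m/s2, and stops where it is when level.
- ball_b (a joint): Run of the 30 mm, 0.11 kg steel ball inside jar_b, m: 0 at the cap end (start, all jars), 0.042 at the closed end. Unseen from outside; its knocks are felt as force. In two jars caked sample beds it (stays within 2 mm of 0); in the unfilled jar it is free: it rolls if the jar is tipped lengthwise over 5 degrees or jerked lengthwise over 0.6 m/s2, and stops where it is when level.
- ball_c (a joint): Run of the 30 mm, 0.11 kg steel ball inside jar_c, m: 0 at the cap end (start, all jars), 0.042 at the closed end. Unseen from outside; its knocks are felt as force. In two jars caked sample beds it (stays within 2 mm of 0); in the unfilled jar it is free: it rolls if the jar is tipped lengthwise over 5 degrees or jerked lengthwise over 0.6 m/s2, and stops where it is when level.
- cradle_a (a point): Centre of jar_a's cradle, moving with the drawer: where the jar's origin belongs (at the start the jar may lie up to 15 mm off along the travel). Black V saddles, 14 mm thick, carry it 37 mm before and 37 mm behind this point; between them its flanks are free for the fingers: 46 mm to the next jar, 28 mm to the side wall. Axis 32 mm above the drawer's floor.
- cradle_b (a point): Centre of jar_b's cradle, moving with the drawer: where the jar's origin belongs (at the start the jar may lie up to 15 mm off along the travel). Black V saddles, 14 mm thick, carry it 37 mm before and 37 mm behind this point; between them its flanks are free for the fingers: 46 mm to the next jar, 28 mm to the side wall. Axis 32 mm above the drawer's floor.
- cradle_c (a point): Centre of jar_c's cradle, moving with the drawer: where the jar's origin belongs (at the start the jar may lie up to 15 mm off along the travel). Black V saddles, 14 mm thick, carry it 37 mm before and 37 mm behind this point; between them its flanks are free for the fingers: 46 mm to the next jar, 28 mm to the side wall. Axis 32 mm above the drawer's floor.
- charge_tray: Flat steel tray with a low rolled rim lying on the worktop left of the cabinet, 346 x 262 x 20 mm, its long side about across the robot's view; fixed. Origin at the middle of its underside.
- flour_cup: Screw-lid cup with flour, 62 mm across, 73 mm high, standing in the far left corner of the tray. Origin at the middle of its underside. Leave it alone.
- reagent_trough: Small white upturned trough, 77 x 51 x 56 mm, standing in the near left corner of the tray. Origin at the middle of its underside. Leave it alone.
- well_plate: Clear flat plate with wells, 86 x 128 x 15 mm, on the worktop right of the open drawer. Origin at the middle of its underside. Leave it alone.

How it is judged:
On the way, in this order (a step that is already met when the one before it is completed fails the run):
1. the drawer is pulled out to its stop (value of joint drawer above 0.158 m), for 0.2 s.
2. the jar with the loose ball is held clear of the drawer and its ball has run to the closed end (((contact force between the fingers and jar_a above 1 N and height (world z) of jar_a above 0.085 m and value of joint ball_a above 0.032 m) or (contact force between the fingers and jar_b above 1 N and height (world z) of jar_b above 0.085 m and value of joint ball_b above 0.032 m) or (contact force between the fingers and jar_c above 1 N and height (world z) of jar_c above 0.085 m and value of joint ball_c above 0.032 m))), for 0.02 s.
3. still in the hand, it is shaken so that the ball has run back to the cap end (((contact force between the fingers and jar_a above 1 N and height (world z) of jar_a above 0.085 m and value of joint ball_a below 0.01 m) or (contact force between the fingers and jar_b above 1 N and height (world z) of jar_b above 0.085 m and value of joint ball_b below 0.01 m) or (contact force between the fingers and jar_c above 1 N and height (world z) of jar_c above 0.085 m and value of joint ball_c below 0.01 m))), for 0.02 s.
At the end, for the whole second after the job is handed in: Drawer out 0.14 m or more; the jar with the loose ball in the fingers, at rest, 0.12 to 0.33 m up, within 90 mm of the tray's middle in plan, cap end tipped up 15 to 47 degrees, ball over 0.03 m from the cap end; the other jars within 25 mm of their own cradles (value of joint drawer above 0.14 m and ((contact force between the fingers and jar_a above 1 N and height (world z) of jar_a between 0.12 and 0.33 m and horizontal distance between jar_a and charge_tray below 0.09 m and angle between jar_a's own x axis and vertical between 0.75 and 1.31 rad and value of joint ball_a above 0.03 m and linear speed of jar_a below 0.04 m/s and contact force between jar_a and charge_tray below 0.05 N and distance between jar_b and cradle_b below 0.025 m and distance between jar_c and cradle_c below 0.025 m) or (contact force between the fingers and jar_b above 1 N and height (world z) of jar_b between 0.12 and 0.33 m and horizontal distance between jar_b and charge_tray below 0.09 m and angle between jar_b's own x axis and vertical between 0.75 and 1.31 rad and value of joint ball_b above 0.03 m and linear speed of jar_b below 0.04 m/s and contact force between jar_b and charge_tray below 0.05 N and distance between jar_a and cradle_a below 0.025 m and distance between jar_c and cradle_c below 0.025 m) or (contact force between the fingers and jar_c above 1 N and height (world z) of jar_c between 0.12 and 0.33 m and horizontal distance between jar_c and charge_tray below 0.09 m and angle between jar_c's own x axis and vertical between 0.75 and 1.31 rad and value of joint ball_c above 0.03 m and linear speed of jar_c below 0.04 m/s and contact force between jar_c and charge_tray below 0.05 N and distance between jar_a and cradle_a below 0.025 m and distance between jar_b and cradle_b below 0.025 m))); the arm keeps its last pose, push and grip.
It fails at once if the flour cup, the trough or the clear plate is pushed away or knocked over (distance of any of flour_cup, reagent_trough, well_plate from where it was at the start of the episode above 0.03 m or angle between any of flour_cup, reagent_trough, well_plate's own z axis and vertical above 0.5 rad).
It also fails if it takes over 72 s, if anything falls off the work surface, if the arm or the gripper's body presses on something with over 40 N, if the wrist force passes 120 N, or if a joint passes its speed limit or range.

ROBOT

A 7-joint arm with a two-finger parallel gripper is mounted at the origin on a cart in front of the work surface, level with it; the furniture and walls round the work are solid. World frame = base frame: x ahead of the robot, y to its left, z up, the work surface at z = 0. Lengths are in m, angles in rad, forces in N, time in s.
With the tool pointing down it reaches from about 0.4 to 0.85 m from the base axis. Payload 10.4 kg.
Tool frame: the origin (TCP) lies midway between the tips of the shut fingers; the grasp point (between the pads) lies 19 mm behind it; y points along the fingers, x is the direction in which the jaws open and shut, and the axes are right-handed (so a half turn about y gives the same grasp; the last joint's range is limited). The gripper opens to 87 mm and grips with 3 to 60 N. Pads are 19 mm wide; open, the fingers measure 117 mm over their backs; the gripper's body (75 mm by 190 mm) begins 51 mm behind the grasp point.
Start: joints at [1.227, 0.332, -0.065, 1.46, 0.022, 1.35, -0.088], TCP at [0.197, -0.593, 0.186] pointing down, gripper open.
Joint ranges: [-2.6, 2.6], [-0.5, 2.12], [-1.47, 1.34], [0.16, 2.42], [-1.27, 4.41], [0.06, 2.06], [-2.6, 2.6]. Speed limits (rad/s): [2.22, 2.22, 2.79, 2.79, 3.14, 3.14, 3.14].

INTERFACE

Orientations are given as a unit quaternion [w, x, y, z].
In Python, from workcell import bot, eoat, optics, order, telemetry gives the robot as it stands. Calls block until the motion is done:
- bot.goto(position, orientation): joint-space move of the TCP to a pose.
- bot.movel(position, max_speed=0.15, attitude=None, max_force=None): straight line of the TCP; attitude=None keeps the orientation; max_speed is the mean speed in m/s. With max_force (N) it stops when the force on the tool has changed by that much, and returns True; else False.
- bot.set_joints(angles): joint-space move.
- eoat.ungrasp() and eoat.gripper_close(grip_force=None): open the fingers fully, or close them until they stop; grip_force is the grip in N (None keeps the last).
- bot.hold(seconds).
- bot.solve_ik(position, orientation): joint angles nearest the present ones, or None.
- optics.capture(name): name is "side" or "top" or "wrist"; returns a dict with "frame" (400x640x3 uint8, red, green, blue), "depth" (400x640 float32, m along the optical axis (not along the pixel's ray), 0 where there is no reading), "fx", "fy", "cx", "cy" (pixels), "position" and "attitude" of the camera in the world. Camera axes: x right, y up, looking along -z (the intrinsics and any distortion apply to the point x, -y, -z); pixel columns grow to the right and rows downward; lengths in m; the calibration is good to about 2 mm. A picture is of the moment at which its call begins.
A pose or a line that the arm cannot do raises bot.PlanningError and nothing moves.
- order.job_done(): hands the job in, once; it reports no verdict.
Readings, each from a call of its own:
- telemetry.read_t(): time.
- telemetry.read_joint_pos(): joint angles.
- telemetry.read_joint_vel(): joint speeds.
- telemetry.read_joint_torque(): joint torques, N m.
- telemetry.read_ee_pos(): TCP position.
- telemetry.read_eef_rot(): TCP orientation.
- telemetry.read_wrist_force(): force on the tool from outside, world axes, zero at the start.
- telemetry.read_wrist_torque(): the same for the moment, N m.
- telemetry.read_grip_width(): finger opening in m.
Only numpy, scipy, OpenCV 4.12 (cv2) and the standard library are available. Lean on these libraries where they do the work, as an engineer would, in place of code of your own. Each camera call takes 0.05 s, during which the arm holds its last target.

## Working session

There is one attempt and no reset: what is moved stays moved. The work goes in short steps, each a Python script; the robot and the scene stay as the last script left them, time stands still between calls to the robot, and variables do not carry over. Pictures are saved under pics/ and viewed, and the job is handed in when it is done.

```bash
ls -la; mkdir -p pics
python3 - <<'E'
from workcell import bot,eoat,optics,order,telemetry
import cv2,numpy as np
print(telemetry.read_t(),telemetry.read_ee_pos(),telemetry.read_eef_rot(),telemetry.read_grip_width(),telemetry.read_wrist_force())
for n in("side","top","wrist"):
    c=optics.capture(n); cv2.imwrite(f"pics/{n}0.png",c["frame"][:,:,::-1]); np.savez(f"pics/{n}0.npz",**c)
    print(n,c["fx"],c["fy"],c["cx"],c["cy"],c["position"],c["attitude"],[k for k in c])
E
```

```text
total 12
drwxr-xr-x  3 agent agent 4096 Dec  6 05:57 .
drwxr-xr-x 23 root  root  4096 Dec  6 05:57 ..
drwxr-xr-x  2 agent agent 4096 Dec  6 05:57 pics
0.0 [ 0.19693859 -0.59268902  0.18494404] [ 0.5737277  -0.57315961  0.41414553 -0.41328933] 0.08713955924286441 [ 1.2303665  -0.33997001 -0.01080825]
side 397.3113623406537 397.3113623406537 323.32136234180257 198.18362190365465 [-0.12860777 -1.07283401  0.80371835] [ 0.82894474  0.46227935 -0.14193102 -0.28107653] ['frame', 'depth', 'fx', 'fy', 'cx', 'cy', 'position', 'attitude']
top 509.3046949933614 509.3046949933614 331.5279834023509 199.24793578097436 [-0.14210712 -0.38398099  1.62460114] [ 0.78202204  0.17692741 -0.12721533 -0.58391307] ['frame', 'depth', 'fx', 'fy', 'cx', 'cy', 'position', 'attitude']
wrist 321.9402452317887 321.9402452317887 322.7352625228005 200.3678503860458 [ 0.26024408 -0.57105217  0.38208163] [ 0.80435936 -0.10079973  0.07398298 -0.58083729] ['frame', 'depth', 'fx', 'fy', 'cx', 'cy', 'position', 'attitude']
```

View pics/side0.png

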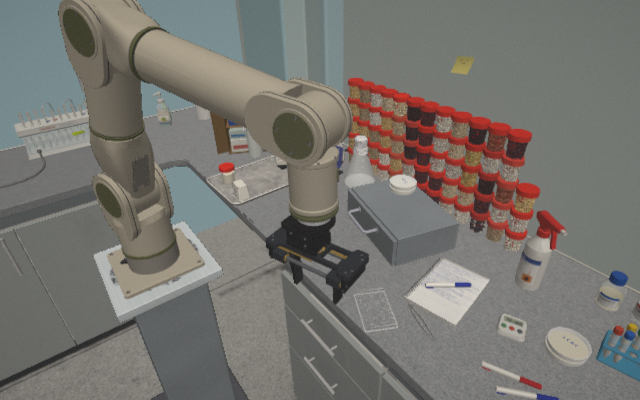

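View pics/top0.png

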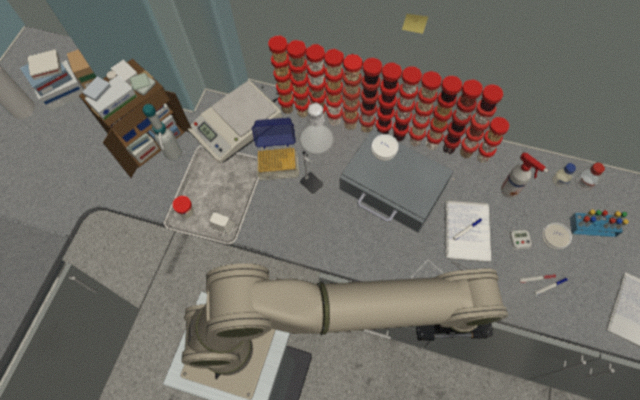

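View pics/wrist0.png

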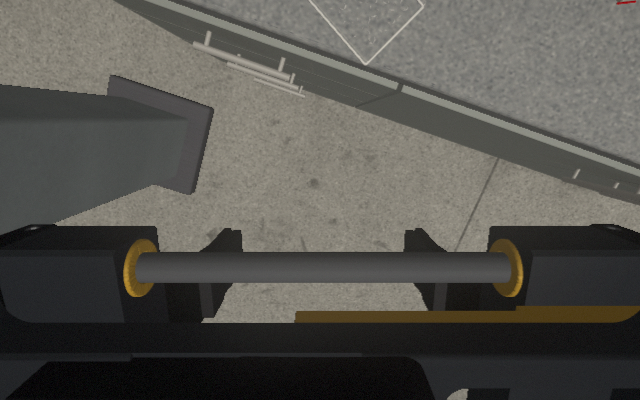

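The side view shows the cabinet around (400,220) with its handle at (362,222). In the top view the cabinet is around (397,180), the handle is at (375,206) and the tray is around (212,195). The wrist view shows only the worktop's edge.

```bash
cat > h.py <<'E'
from workcell import bot,eoat,optics,order,telemetry
import cv2,numpy as np
from scipy.spatial.transform import Rotation as R
def q2R(q): return R.from_quat([q[1],q[2],q[3],q[0]])
def R2q(r):
    x=r.as_quat(); return [x[3],x[0],x[1],x[2]]
def cloud(c):
    d=c["depth"]; v,u=np.mgrid[:400,:640]
    P=np.stack([(u-c["cx"])/c["fx"]*d,-(v-c["cy"])/c["fy"]*d,-d],-1)
    W=q2R(c["attitude"]).apply(P.reshape(-1,3)).reshape(400,640,3)+np.array(c["position"])
    W[d<=0]=np.nan
    return W
def ray(c,u,v,z):
    D=q2R(c["attitude"]).apply([(u-c["cx"])/c["fx"],-(v-c["cy"])/c["fy"],-1]); p=np.array(c["position"])
    return p+D*(z-p[2])/D[2]
def snap(n,f):
    c=optics.capture(n); cv2.imwrite(f"pics/{f}.png",c["frame"][:,:,::-1]); np.savez(f"pics/{f}.npz",**c); return c
def load(f): 
    z=np.load(f"pics/{f}.npz"); return {k:z[k] for k in z}
E
python3 - <<'E'
from h import *
for n,box in(("top",(330,120,460,235)),("side",(335,170,470,270))):
    c=load(n+"0"); W=cloud(c); x0,y0,x1,y1=box
    S=W[y0:y1,x0:x1].reshape(-1,3); u,v=np.meshgrid(np.arange(x0,x1),np.arange(y0,y1))
    m=np.abs(S[:,2]-0.106)<0.006
    print(n,m.sum(),cv2.minAreaRect(S[m,:2].astype(np.float32)), np.median(S[m,2]))
    print(cv2.boxPoints(cv2.minAreaRect(S[m,:2].astype(np.float32))))
    print("table z",np.nanmedian(W[250:260,450:480,2]))
c=load("top0"); f=cv2.resize(c["frame"][110:250,320:480,::-1],None,fx=5,fy=4.2,interpolation=cv2.INTER_CUBIC); cv2.imwrite("pics/topz.png",cv2.resize(f,(800,600)))
c=load("side0"); cv2.imwrite("pics/sidez.png",cv2.resize(c["frame"][160:280,330:490,::-1],(800,600),interpolation=cv2.INTER_CUBIC))
E
```

```text
top 4536 ((0.7331286668777466, -0.356344610452652), (0.33922329545021057, 0.34915873408317566), 82.35271453857422) 0.10616326160103251
[[ 0.537531   -0.5012157 ]
 [ 0.8835844  -0.5476798 ]
 [ 0.9287263  -0.21147352]
 [ 0.58267295 -0.16500944]]
table z 0.012994067861678227
side 3709 ((0.785260021686554, -0.3598307967185974), (0.35964328050613403, 0.4140467345714569), 74.36531829833984) 0.1050170003562001
[[ 0.53743416 -0.47720557]
 [ 0.936161   -0.5887923 ]
 [ 1.0330858  -0.24245602]
 [ 0.63435906 -0.13086927]]
table z -0.0010085924280796021
```

Run:
```python
from h import *
c=load("top0"); W=cloud(c)
# tray: print cloud height map region
S=W[130:260,150:270]
hsv=cv2.cvtColor(c["frame"],cv2.COLOR_RGB2HSV)
cv2.imwrite("pics/trayz.png",cv2.resize(c["frame"][130:260,150:310,::-1],(800,600),interpolation=cv2.INTER_CUBIC))
for u,v in((183,150),(258,160),(236,242),(165,228),(212,195),(182,205),(219,219),(318,140),(277,160),(311,183)):
    print(u,v,W[v,u],ray(c,u,v,0.01))
```

```text
183 150 [ 0.62456067  0.43194882 -0.00164045] [0.61907295 0.42610849 0.01      ]
258 160 [0.63320962 0.13054425 0.05841999] [0.65717928 0.1464513  0.01      ]
236 242 [0.33884833 0.10961411 0.00607544] [0.33768213 0.10841726 0.01      ]
165 228 [ 0.57688744  0.7828632  -0.90691483] [0.31646768 0.36023235 0.01      ]
212 195 [ 0.48552699  0.2607317  -0.0084533 ] [0.4784348  0.25344653 0.01      ]
182 205 [0.39056487 0.31045227 0.07459708] [0.41276421 0.33939307 0.01      ]
219 219 [0.38206004 0.17615002 0.06319731] [0.39991851 0.19523379 0.01      ]
318 140 [ 0.76470926 -0.05082316  0.07022274] [ 0.79984289 -0.03791531  0.01      ]
277 160 [0.65571879 0.06816881 0.05130909] [0.67666688 0.08004067 0.01      ]
311 183 [ 0.62275272 -0.06675318  0.00855675] [ 0.62206964 -0.06703648  0.01      ]
```

View pics/trayz.png

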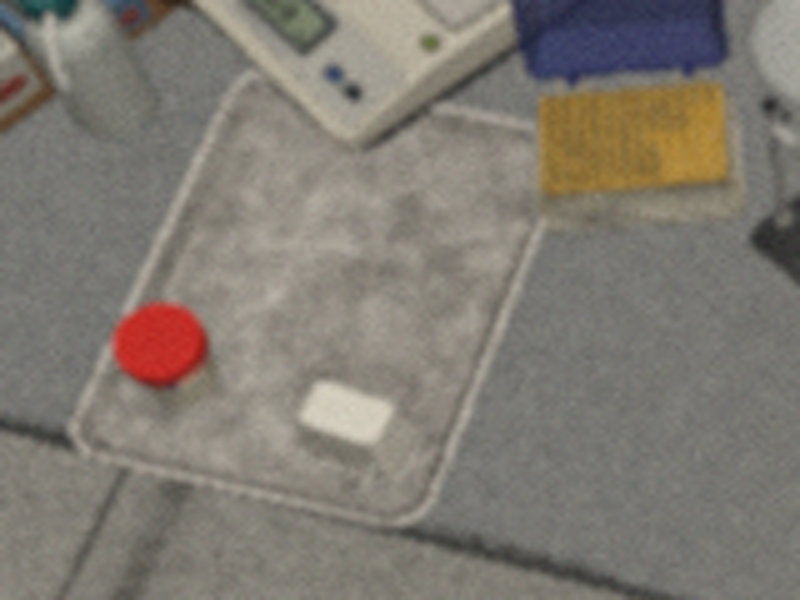

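View pics/topz.png

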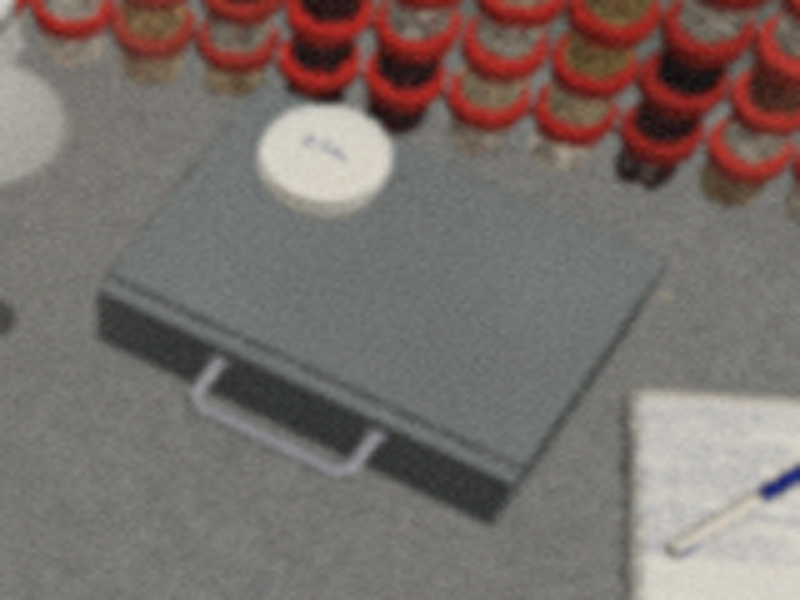

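View pics/sidez.png

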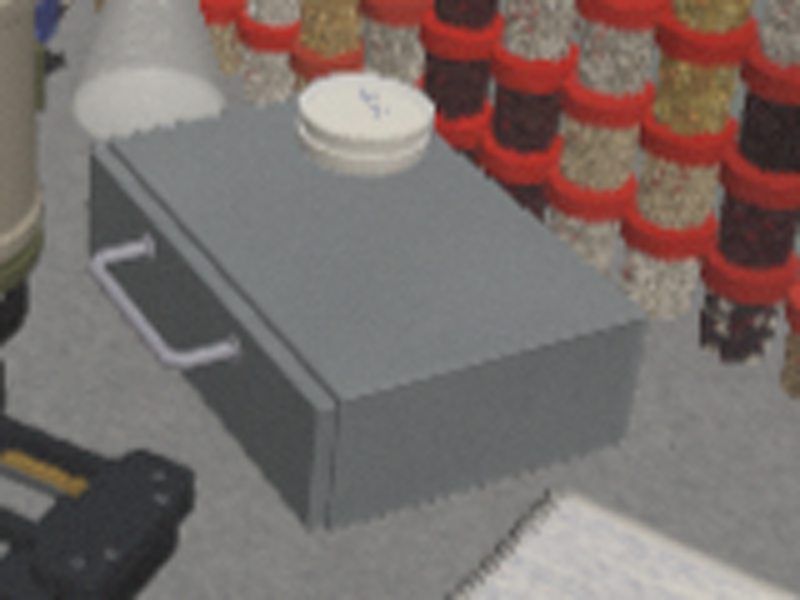

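Run:
```python
from h import *
t=load("top0");s=load("side0")
T=lambda x,y:(320+x/5-.4,110+y/(600/140)-.4)
S=lambda x,y:(330+x/5-.4,160+y/5-.4)
pr=lambda n,c,p,z:print(n,np.round(ray(c,*p,z),4))
pr("T backR",t,T(664,262),.106);pr("T gapR",t,T(520,468),.106);pr("T gapL",t,T(118,275),.106)
pr("T panR",t,T(512,482),.102);pr("T panL",t,T(98,292),.102)
pr("T hL",t,T(198,403),.078);pr("T hR",t,T(340,470),.078)
pr("S backR",s,S(646,318),.106);pr("S gapR",s,S(338,402),.106);pr("S gapL",s,S(110,143),.106)
pr("S panR",s,S(318,408),.102);pr("S panL",s,S(92,150),.102)
pr("S hL",s,S(98,265),.078);pr("S hR",s,S(178,358),.078)
Z=lambda x,y:(150+x/5-.4,130+y/(600/130)-.4)
for p in((243,70),(75,440),(405,525),(545,215),(535,125)): pr("tray",t,Z(*p),.02)
for p in((432,110),(535,128),): pr("tray far edge",t,Z(*p),.02)
# well plate
for p in((362,290),(385,288),(398,328),(362,330)): pr("plate",s,p,.015)
W=cloud(t)
for nm,x0,y0,x1,y1 in(("cab",330,120,460,235),):
    Q=W[y0:y1,x0:x1]; m=((np.abs(Q[...,2]-.106)<.008)&(Q[...,0]<.95)).astype(np.uint8)
    m=cv2.morphologyEx(m,cv2.MORPH_OPEN,np.ones((5,5)))
    n,l,st,_=cv2.connectedComponentsWithStats(m); k=1+st[1:,4].argmax(); print(st[k])
    P=Q[l==k][:,:2].astype(np.float32); print(cv2.minAreaRect(P)); print(cv2.boxPoints(cv2.minAreaRect(P)))
```

```text
T backR [ 0.7556 -0.5301  0.106 ]
T gapR [ 0.5556 -0.4743  0.106 ]
T gapL [ 0.6406 -0.1796  0.106 ]
T panR [ 0.5447 -0.472   0.102 ]
T panL [ 0.6243 -0.1703  0.102 ]
T hL [ 0.5616 -0.2583  0.078 ]
T hR [ 0.5333 -0.3628  0.078 ]
S backR [ 0.7494 -0.5362  0.106 ]
S gapR [ 0.5503 -0.4799  0.106 ]
S gapL [ 0.6342 -0.1823  0.106 ]
S panR [ 0.5415 -0.4734  0.102 ]
S panL [ 0.623  -0.1766  0.102 ]
S hL [ 0.5594 -0.2596  0.078 ]
S hR [ 0.5331 -0.3663  0.078 ]
tray [0.6507 0.3764 0.02  ]
tray [0.3236 0.3617 0.02  ]
tray [0.3251 0.121  0.02  ]
tray [0.5907 0.1183 0.02  ]
tray [0.6638 0.1528 0.02  ]
tray far edge [0.6554 0.2296 0.02  ]
tray far edge [0.6612 0.1519 0.02  ]
plate [ 0.407  -0.4975  0.015 ]
plate [ 0.4612 -0.5305  0.015 ]
plate [ 0.3916 -0.6472  0.015 ]
plate [ 0.3184 -0.598   0.015 ]
[  13   25  107   72 3916]
((0.6911343336105347, -0.3492436707019806), (0.31783297657966614, 0.2250969409942627), 74.7055892944336)
[[ 0.54065317 -0.47284395]
 [ 0.75777787 -0.53221977]
 [ 0.8416155  -0.2256434 ]
 [ 0.6244908  -0.16626757]]
```

Geometry so far, from both views:
- The cabinet's yaw is about -15.5°.
- The handle is at about (0.546, -0.312).
- The tray's middle is at about (0.491, 0.248).

Next I check IK, then hook the handle with the closed fingers and pull.

```bash
cat >> h.py <<'E'
YAW=np.deg2rad(-15.5)
ex=np.array([np.cos(YAW),np.sin(YAW),0]); ey=np.array([-np.sin(YAW),np.cos(YAW),0]); ez=np.array([0,0,1.])
def ori(sgn=1,pitch=0,roll=0,yaw=YAW):
    """jaws along cabinet y; pitch>0 lifts the cap end (+ex); roll>0 about +ex (left side goes up)"""
    a=np.array([np.cos(yaw),np.sin(yaw),0]); b=np.array([-np.sin(yaw),np.cos(yaw),0])
    x=sgn*b; y=-ez; z=np.cross(x,y)
    r=R.from_matrix(np.stack([x,y,z],1))
    return R.from_rotvec(-b*np.deg2rad(pitch))*R.from_rotvec(a*np.deg2rad(roll))*r
E
python3 - <<'E'
from h import *
print(np.round(q2R(telemetry.read_eef_rot()).as_matrix(),3))
H=np.array([.546,-.3118,0])
tests={"hook":(H+.0235*ex+.058*ez,0,0),"hookup":(H+.0235*ex+.19*ez,0,0),"hookend":(H-.15*ex+.058*ez,0,0)}
b=np.array([.515,-.3035,0])
for n,k in(("a",.09),("b",0),("c",-.09)):
    for p in(0,30,-25): tests[n+str(p)]=(b+k*ey+.25*ez,p,0)
    tests[n+"low"]=(b+k*ey+.043*ez,0,{"a":10,"b":0,"c":-10}[n])
for s in(1,-1):
    print(s,[ (k,None if (q:=bot.solve_ik(list(v[0]),R2q(ori(s,v[1],v[2])))) is None else np.round(q,2).tolist()) for k,v in tests.items()])
    for y in (-60,-15,0,30,60,90): print(y,bot.solve_ik([.491,.248,.19],R2q(ori(s,30,0,np.deg2rad(y)))))
E
```

```text
[[ 0.315 -0.     0.949]
 [-0.949  0.001  0.315]
 [-0.001 -1.    -0.   ]]
1 [('hook', [0.86, 0.55, -0.58, 1.51, 0.31, 1.18, 1.53]), ('hookup', [0.86, 0.45, -0.59, 1.35, 0.25, 1.41, 1.58]), ('hookend', [1.03, 0.19, -0.57, 1.95, 0.12, 1.04, 1.71]), ('a0', [0.82, 0.27, -0.63, 1.45, 0.16, 1.47, 1.49]), ('a30', [0.65, -0.19, -0.29, 1.99, -0.13, 0.82, 1.72]), ('a-25', [0.64, 0.68, -0.64, 0.99, 0.31, 2.01, 1.39]), ('alow', [0.91, 0.46, -0.61, 1.69, 0.1, 1.08, 1.6]), ('b0', [0.92, 0.3, -0.59, 1.41, 0.17, 1.48, 1.64]), ('b30', [0.76, -0.14, -0.19, 1.95, -0.23, 0.84, 1.97]), ('b-25', [0.72, 0.7, -0.61, 0.94, 0.36, 2.03, 1.54]), ('blow', [0.92, 0.46, -0.58, 1.67, 0.27, 1.1, 1.56]), ('c0', [1.01, 0.36, -0.55, 1.33, 0.19, 1.5, 1.77]), ('c30', [0.94, -0.04, -0.19, 1.86, -0.31, 0.87, 2.19]), ('c-25', [0.74, 0.74, -0.46, 0.84, 0.37, 2.04, 1.72]), ('clow', [0.92, 0.47, -0.54, 1.66, 0.46, 1.09, 1.51])]
-60 [ 0.04515122  0.5463051  -1.24154332  1.62160411  0.90821121  1.71941827
 -0.75647649]
-15 [ 0.29674349 -0.0555283  -1.12121199  1.97343257  0.49501141  0.99507834
  0.24676462]
0 [ 0.60978839 -0.327
[... 930 characters left out ...]
, [1.03, -0.04, -0.28, 1.85, -0.32, 0.87, -0.95]), ('c-25', [0.6, 0.71, -0.16, 0.86, 0.2, 2.01, -1.33]), ('clow', [0.66, 0.42, -0.21, 1.68, 0.3, 1.04, -1.52])]
-60 [ 0.04515122  0.5463051  -1.24154332  1.62160411  0.90821121  1.71941827
  2.38511617]
-15 [ 0.83065076 -0.32714309 -1.46516959  1.96767311  0.11793869  0.89172934
 -2.57412849]
0 [ 0.55487979 -0.29571761 -1.16202991  2.05306122  0.05221446  0.78116996
 -2.25000011]
30 [ 0.87433962 -0.48432927 -1.1153518   2.1141969  -0.76098684  0.83329236
 -0.94560156]
60 [ 1.050756   -0.21430878 -1.20321668  2.02053246 -0.74306918  0.96596194
 -0.33825886]
90 [ 0.80103277  0.21843564 -1.09715048  1.81978182 -0.34809003  1.09769625
 -0.13122951]
```

Run:
```python
from h import *
H=np.array([.546,-.3118,0])
eoat.gripper_close()
bot.goto(list(H+.0235*ex+.19*ez),R2q(ori(-1)))
print(telemetry.read_t(),telemetry.read_grip_width(),telemetry.read_ee_pos())
snap("wrist","w1");snap("side","s1")
```

```text
3.3667 0.0007872468461851869 [ 0.56789192 -0.31944432  0.18997661]
```

View pics/w1.png

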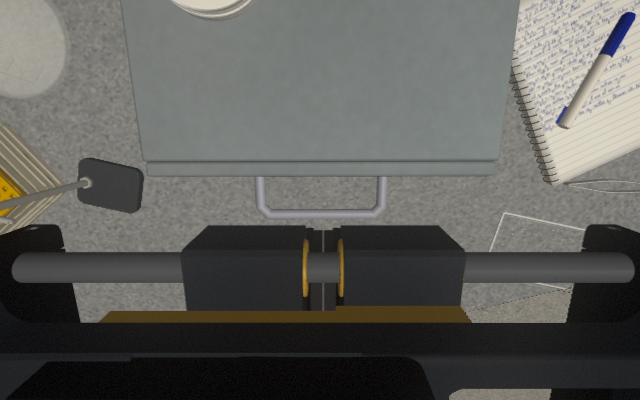

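View pics/s1.png

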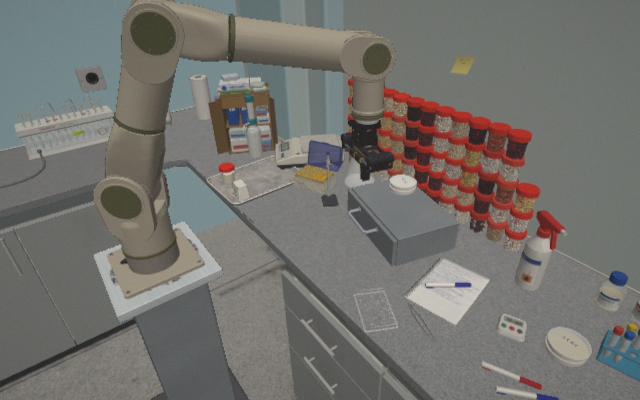

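The wrist view shows the handle bar at row 214 between columns 262 and 384, and the panel's front edge level at row 176, so the yaw is right. I ray-cast these points and then hook.

Run:
```python
from h import *
c=load("w1")
pts={"hL":(270,214,.081),"hR":(376,214,.081),"pL":(150,176,.102),"pR":(493,176,.102),"top backR gapR":(499,160,.106),"gapL":(145,162,.106)}
P={k:ray(c,*v) for k,v in pts.items()}
for k,p in P.items(): print(k,np.round(p,4))
d=P["pL"]-P["pR"]; print("yaw",np.rad2deg(np.arctan2(-d[0],d[1])))
d=P["hL"]-P["hR"]; print("yaw",np.rad2deg(np.arctan2(-d[0],d[1])))
h=(P["hL"]+P["hR"])/2; pm=(P["pL"]+P["pR"])/2
print("h",h,"gap h-panel",(pm-h)@ex, "lateral diff",(pm-h)@ey)
T=telemetry.read_ee_pos(); print("tcp past handle",(T-h)@ex,"panel past tcp",(pm-T)@ex,"lat",(T-h)@ey)
```

```text
hL [ 0.5572 -0.2615  0.081 ]
hR [ 0.5288 -0.3628  0.081 ]
pL [ 0.6252 -0.1741  0.102 ]
pR [ 0.5422 -0.4702  0.102 ]
top backR gapR [ 0.5562 -0.4754  0.106 ]
gapL [ 0.6379 -0.1771  0.106 ]
yaw -15.651527687062371
yaw -15.654882205238579
h [ 0.54296764 -0.31215917  0.081     ] gap h-panel 0.04190650739885991 lateral diff 0.0012378881176028003
tcp past handle 0.025968221006304488 panel past tcp 0.015938286392555425 lat -0.0003147655495358238
```

```bash
sed -i 's/deg2rad(-15.5)/deg2rad(-15.6)/' h.py
python3 - <<'E'
from h import *
h=np.array([.543,-.3122,0])+.0235*ex
o=R2q(ori(-1))
bot.movel(list(h+.19*ez),0.1,o)
r=bot.movel(list(h+.058*ez),0.12,max_force=8)
print(r,telemetry.read_ee_pos(),telemetry.read_wrist_force(),telemetry.read_t())
if not r:
    r=bot.movel(list(h-.14*ex+.058*ez),0.12,max_force=25)
    print(r,telemetry.read_ee_pos(),telemetry.read_wrist_force(),telemetry.read_t())
    r=bot.movel(list(h-.20*ex+.058*ez),0.05,max_force=12)
    p=telemetry.read_ee_pos();print(r,p,(p-h)@ex,telemetry.read_wrist_force(),telemetry.read_t())
snap("side","s2")
E
```

```text
False [ 0.56623921 -0.31876562  0.05895214] [ 0.06334375  0.29523502 -0.17737762] 4.9667
False [ 0.43140157 -0.28091041  0.05807234] [-0.02370778  0.08664503 -0.73065131] 6.2833
False [ 0.37325807 -0.26473889  0.05799265] -0.19975230741296382 [-0.67601901  0.54672516 -0.27722321] 7.6333
```

View pics/s2.png

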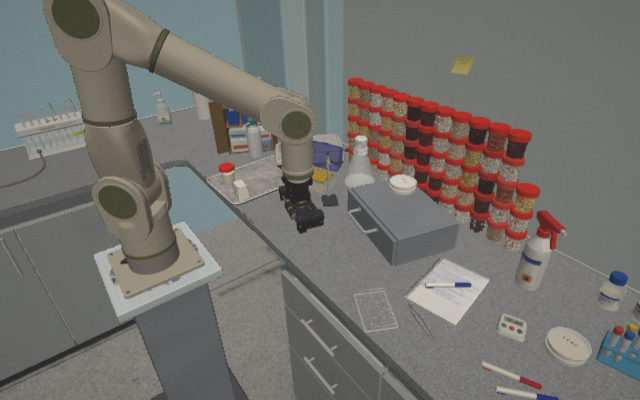

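The drawer did not follow the hook. In the side view the handle is still at about (362,222) with the gripper in front of it at (303,205). I look closer to find out why.

Run:
```python
from h import *
c=load("s2"); cv2.imwrite("pics/s2z.png",cv2.resize(c["frame"][150:270,270:430,::-1],(800,600),interpolation=cv2.INTER_CUBIC))
c=snap("wrist","w2")
W=cloud(load("s2"))
p=load("s1");cv2.imwrite("pics/s1z.png",cv2.resize(p["frame"][110:230,300:460,::-1],(800,600),interpolation=cv2.INTER_CUBIC))
```

```text
(no output)
```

View pics/s2z.png

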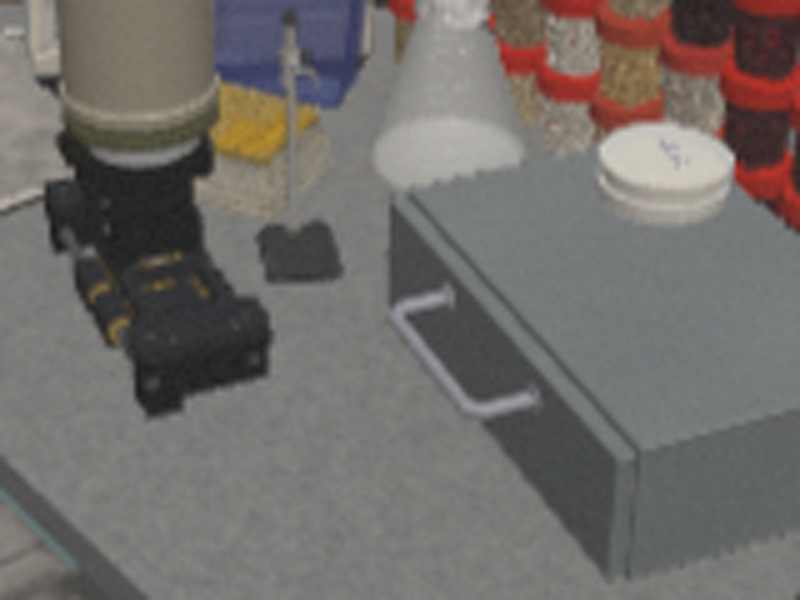

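View pics/w2.png

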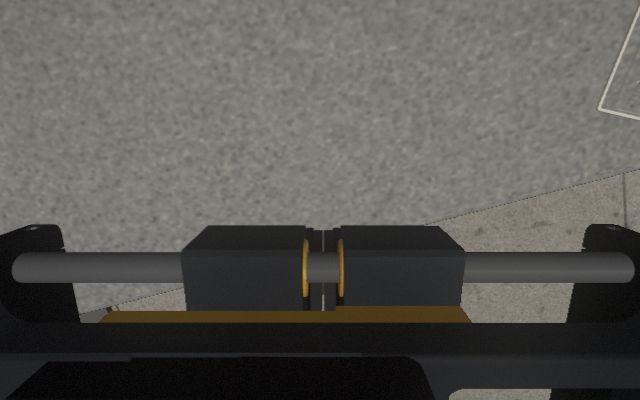

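Run:
```python
from h import *
T=telemetry.read_ee_pos()
print(T, np.round(q2R(telemetry.read_eef_rot()).as_matrix(),3))
W=cloud(load("s2")); 
Q=W[150:240,275:345].reshape(-1,3); D=Q-T
m=(np.linalg.norm(D[:,:2],axis=1)<.11)&(Q[:,2]>.02)&(Q[:,2]<.2)
for z0 in np.arange(.02,.16,.01):
    k=m&(Q[:,2]>=z0)&(Q[:,2]<z0+.01)
    if k.sum(): 
        a=D[k]@ex;b=D[k]@ey; print(round(z0,2),k.sum(),"ex",np.round([a.min(),a.max()],3),"ey",np.round([b.min(),b.max()],3))
s=load("s2")
for n,f in(("before","side0"),("after","s2")):
    cc=load(f); cv2.imwrite(f"pics/h_{n}.png",cc["frame"][190:270,335:430,::-1])
a=load("side0")["frame"][195:265,345:420].astype(int);b=load("s2")["frame"][195:265,345:420].astype(int)
print("diff",np.abs(a-b).mean(), np.abs(a-b).max())
```

```text
[ 0.37319966 -0.26473083  0.05796763] [[-0.269  0.     0.963]
 [-0.963  0.    -0.269]
 [-0.    -1.    -0.   ]]
0.09 11 ex [-0.013  0.01 ] ey [-0.011 -0.007]
0.1 9 ex [-0.013  0.006] ey [-0.014 -0.009]
0.16 49 ex [-0.039  0.034] ey [-0.091  0.086]
diff 7.338285714285714 82
```

Run:
```python
from h import *
s=load("s2"); W=cloud(s); T=telemetry.read_ee_pos()
def proj(c,p):
    q=q2R(c["attitude"]).inv().apply(np.array(p)-c["position"]); return c["cx"]+c["fx"]*q[0]/-q[2], c["cy"]-c["fy"]*q[1]/-q[2]
print("tcp px",proj(s,T),"z+.05",proj(s,T+.05*ez),"z+.07",proj(s,T+.07*ez))
for v in range(205,250,3): print(v,np.round(W[v,294:314:4,2],3))
a=load("side0")["frame"];print("hp",proj(s,[.543,-.3122,.078]))
b=cv2.absdiff(a,s["frame"])[190:270,335:430]; cv2.imwrite("pics/diff.png",cv2.resize(np.hstack([a[190:270,335:430],s["frame"][190:270,335:430]])[:,:,::-1],(760,320),interpolation=cv2.INTER_CUBIC))
```

```text
tcp px (np.float64(302.80137063204927), np.float64(240.56265366026935)) z+.05 (np.float64(301.92025749751485), np.float64(227.20127720737054)) z+.07 (np.float64(301.5565207119728), np.float64(221.68549957234256))
205 [0.208 0.205 0.2   0.197 0.202]
208 [0.197 0.186 0.187 0.188 0.191]
211 [0.187 0.208 0.19  0.185 0.208]
214 [0.183 0.206 0.206 0.208 0.205]
217 [0.181 0.208 0.206 0.207 0.207]
220 [-0.001  0.208  0.205  0.2    0.197]
223 [-0.     0.194  0.194  0.192  0.182]
226 [-0.002  0.182  0.178  0.176  0.174]
229 [-0.003  0.171  0.17   0.166  0.002]
232 [-0.002 -0.003  0.097 -0.    -0.   ]
235 [-0.001 -0.001 -0.001 -0.001 -0.001]
238 [-0.001 -0.     0.    -0.001  0.001]
241 [-0.001 -0.003  0.002  0.     0.001]
244 [-0.004 -0.    -0.001 -0.003 -0.001]
247 [-0.     0.001  0.001  0.001 -0.001]
hp (np.float64(355.9715762228005), np.float64(221.84536963032096))
```

View pics/diff.png

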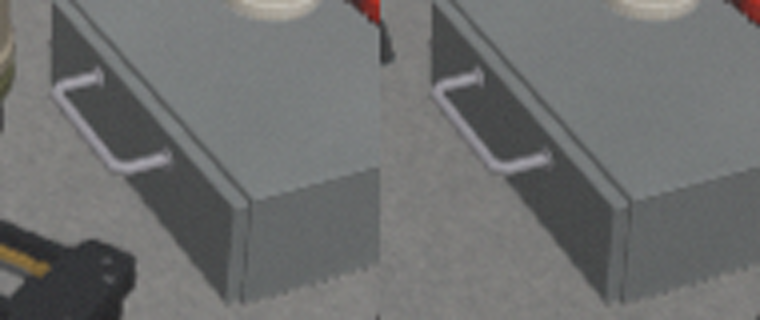

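The finger tip shows at row 233 in the side view, but the reported TCP projects to row 240.6. The real tip therefore seems to be about 30 mm higher than reported. I compare this with the earlier pictures and the top camera.

```bash
cat >> h.py <<'E'
def proj(c,p):
    q=q2R(c["attitude"]).inv().apply(np.array(p)-c["position"]); return np.array([c["cx"]+c["fx"]*q[0]/-q[2], c["cy"]-c["fy"]*q[1]/-q[2]])
E
python3 - <<'E'
from h import *
T0=np.array([0.19693859,-0.59268902,0.18494404])
T1=np.array([0.56789192,-0.31944432,0.18997661])
T2=telemetry.read_ee_pos()
t=snap("top","t2")
r0=np.array([[.315,0,.949],[-.949,0,.315],[0,-1,0]])
s=load("side0"); im=s["frame"].copy()
for k in(-.0435,.0435): 
    print(proj(s,T0+r0[:,0]*k)); cv2.circle(im,tuple(np.int32(proj(s,T0+r0[:,0]*k))),1,(255,0,0))
A=im[210:310,255:385]
s=load("s1"); im=s["frame"].copy(); cv2.circle(im,tuple(np.int32(proj(s,T1))),1,(255,0,0)); print(proj(s,T1)); B=im[130:230,310:440]
im=t["frame"].copy(); cv2.circle(im,tuple(np.int32(proj(t,T2))),1,(255,0,0)); print(proj(t,T2)); C=im[180:280,250:380]
cv2.imwrite("pics/cmp.png",cv2.resize(np.hstack([A,B,C])[:,:,::-1],(798,204),interpolation=cv2.INTER_CUBIC))
cv2.imwrite("pics/cmp.png",cv2.resize(np.hstack([A,B])[:,:,::-1],(796,306),interpolation=cv2.INTER_CUBIC));cv2.imwrite("pics/cmp2.png",cv2.resize(C[:,:,::-1],(520,400)))
print([np.round(x,4) for x in (T2,telemetry.read_joint_pos())])
c=load("w2");c1=load("w1");c0=load("wrist0")
for c,T,f in((c0,T0,"wrist0"),(c1,T1,"w1"),(c,T2,"w2")):
    print(f,c["position"]-T, "worktop depth z", np.nanmedian(cloud(c)[20:90,200:420,2]))
E
```

```text
[301.51734709 294.00764661]
[335.7976881  311.64454089]
[364.60223364 189.43850776]
[345.46759791 257.67630499]
[array([ 0.3732, -0.2647,  0.058 ]), array([ 0.7778,  0.1011, -0.2714,  2.0263,  0.0317,  1.0182, -1.3519])]
wrist0 [0.06330549 0.02163685 0.19713759] worktop depth z -0.10135693877249974
w1 [ 0.06422958 -0.01725924  0.19702024] worktop depth z 0.10407274675846123
w2 [ 0.06419477 -0.01739058  0.19706536] worktop depth z -0.0019367923777169893
```

View pics/cmp.png

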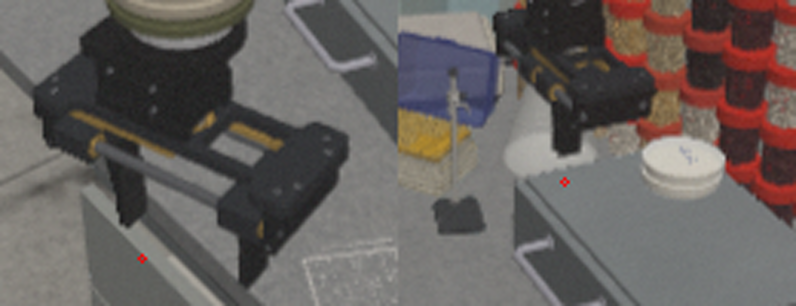

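View pics/cmp2.png

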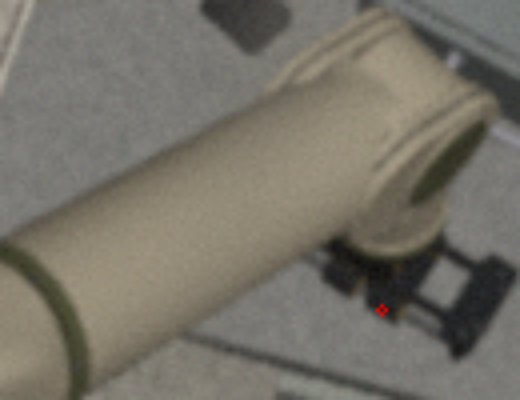

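Run:
```python
from h import *
s=load("s1");T1=np.array([0.56789192,-0.31944432,0.18997661])
for d in (0,.02,.03,.035,.04,.05): print(d,proj(s,T1+d*ez))
s=load("s2");T2=np.array([ 0.3732,-0.2647,0.058 ])
for d in (0,.02,.03,.035,.04): print(d,proj(s,T2+d*ez))
for f,b in(("s1",(345,150,385,195)),("s2",(285,205,325,245))):
    c=load(f); x0,y0,x1,y1=b
    cv2.imwrite(f"pics/tip_{f}.png",cv2.resize(c["frame"][y0:y1,x0:x1,::-1],None,fx=9,fy=9,interpolation=cv2.INTER_NEAREST))
W=cloud(load("s1")); T=T1
Q=W[150:190,345:385].reshape(-1,3); D=Q-T
m=(np.linalg.norm(D[:,:2],axis=1)<.03)
for z0 in np.arange(-.02,.12,.01):
    k=m&(D[:,2]>=z0)&(D[:,2]<z0+.01)
    if k.sum(): a=D[k]@ex;b=D[k]@ey; print(round(z0,2),k.sum(),"ex",np.round([a.min(),a.max()],3),"ey",np.round([b.min(),b.max()],3))
```

```text
0 [364.60223364 189.43850776]
0.02 [364.80955719 183.65260997]
0.03 [364.91463032 180.72027363]
0.035 [364.96752534 179.24410183]
0.04 [365.02066151 177.76120014]
0.05 [365.12766392 174.77502215]
0 [302.79517384 240.54917257]
0.02 [302.4474053  235.27626083]
0.03 [302.27117645 232.60425618]
0.035 [302.18246664 231.25922655]
0.04 [302.09335632 229.90812437]
0.03 9 ex [-0.012  0.008] ey [-0.012  0.009]
0.04 30 ex [-0.013  0.011] ey [-0.013  0.008]
0.05 23 ex [-0.013  0.006] ey [-0.013  0.006]
0.06 20 ex [-0.013 -0.001] ey [-0.015  0.012]
0.07 20 ex [-0.015 -0.004] ey [-0.016  0.011]
0.08 19 ex [-0.014 -0.007] ey [-0.019  0.01 ]
0.09 2 ex [-0.013 -0.011] ey [-0.013 -0.01 ]
```

View pics/tip_s1.png

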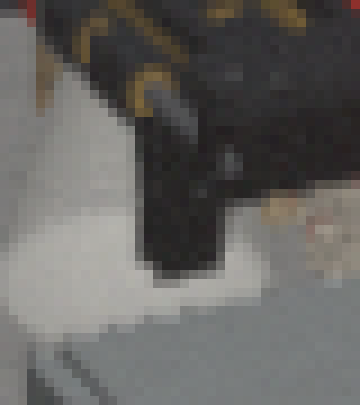

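View pics/tip_s2.png

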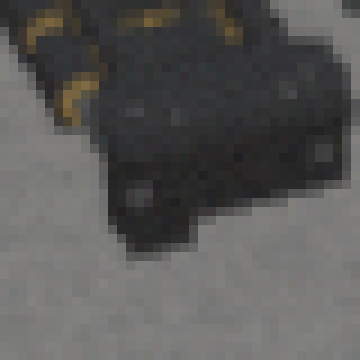

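The real finger tips sit about 32 mm short of the reported TCP, so the hook passed over the bar. I measure the offset properly with a gentle touch on the worktop in front of the handle.

Run:
```python
from h import *
h=np.array([.543,-.3122,0])
p=h-.10*ex
bot.movel(list(p+.058*ez),0.15)
r=bot.movel(list(p+.0*ez),0.1,max_force=5)
print(r,telemetry.read_ee_pos(),telemetry.read_wrist_force())
r=r or bot.movel(list(p-.05*ez),0.03,max_force=5)
print(r,telemetry.read_ee_pos(),telemetry.read_wrist_force(),telemetry.read_t())
bot.movel(list(p+.12*ez),0.2)
print(telemetry.read_t())
```

```text
False [ 0.44695885 -0.28547229  0.00047354] [-0.6405015  -0.21268156 -0.13830705]
True [ 0.44659708 -0.28523327 -0.03630991] [-2.41657551  0.51156174  8.9750388 ] 10.3083
11.2417
```

Contact came at a TCP z of about -0.036, so the true tip is about 35 mm behind the reported TCP along the approach. I now compensate for that and hook again.

```bash
cat >> h.py <<'E'
OFF=0.035  # true finger tips lie this far behind the reported TCP (touch test)
def cmd(tip,r): return list(np.array(tip)+OFF*r.as_matrix()[:,1])
E
python3 - <<'E'
from h import *
h=np.array([.543,-.3122,0])+.0235*ex
o=ori(-1)
bot.movel(cmd(h+.13*ez,o),0.2)
r=bot.movel(cmd(h+.056*ez,o),0.1,max_force=8)
print(r,telemetry.read_ee_pos(),telemetry.read_t())
if not r:
    r=bot.movel(cmd(h-.14*ex+.056*ez,o),0.1,max_force=20)
    print(r,telemetry.read_ee_pos(),telemetry.read_wrist_force(),telemetry.read_t())
    r=bot.movel(cmd(h-.20*ex+.056*ez,o),0.04,max_force=12)
    p=telemetry.read_ee_pos();print(r,p,(p-h)@ex,telemetry.read_wrist_force(),telemetry.read_t())
snap("side","s3")
E
```

```text
False [ 0.56613734 -0.3187315   0.02174041] 12.9167
False [ 0.43087726 -0.28066671  0.02082118] [ 0.36350026  0.08113762 -0.08530615] 14.4667
True [ 0.40099681 -0.27247526  0.02131354] -0.17095492480137062 [ 3.92464695 -1.00381392 -0.74289617] 15.3417
```

View pics/s3.png

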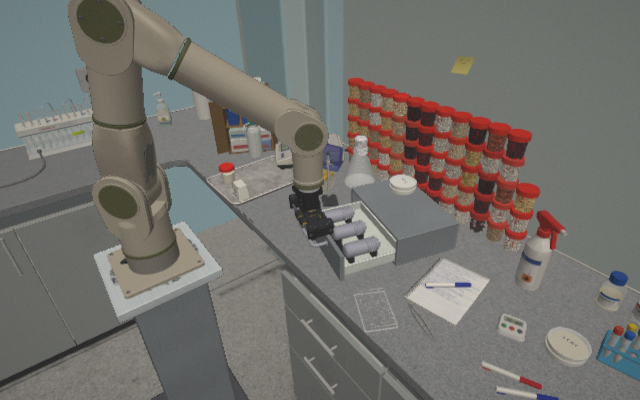

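The drawer is out, with all three jars visible around (355,235) in the side view, and the stop was felt at 12 N. I lift off, open the gripper and view the drawer from the wrist.

Run:
```python
from h import *
p=np.array(telemetry.read_ee_pos())
p=p+.006*ex; bot.movel(list(p),0.1)
p=p+.17*ez; bot.movel(list(p),0.3)
eoat.ungrasp()
print(telemetry.read_ee_pos(),telemetry.read_t())
snap("wrist","w4")
```

```text
[ 0.40676156 -0.27405466  0.19125167] 17.875
```

View pics/w4.png

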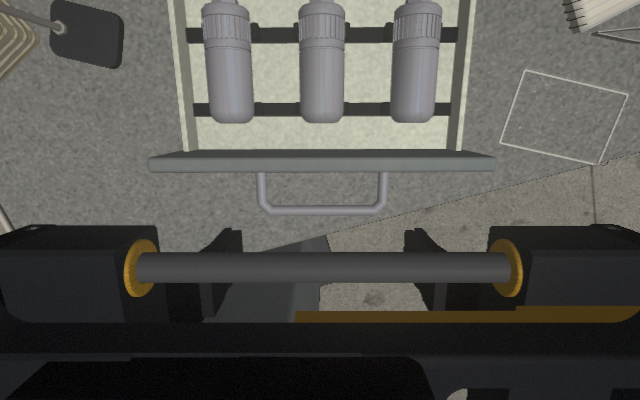

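The wrist view shows the jars' closed ends at (231,124), (321,123) and (413,124), the front saddle bar at rows 103–116 and the rear one at rows 27–42. The clear plate is at (565,115).

Run:
```python
from h import *
c=load("w4"); W=cloud(c)
for n,(u,v) in zip("abc",((231.5,123.5),(321.5,123),(413,123.5))):
    e=ray(c,u,v,.054); o=e+.052*ex; print("jar",n,np.round(e,4),"origin",np.round(o,4),"ex,ey",round(o@ex,4),round(o@ey,4))
for n,u in zip("abc",(233,321,407)):
    m=ray(c,u,70,.076); print(n,"axis ey via row70 z.076",round(m@ey,4),"depth pt",np.round(W[70,u],3))
for v in (27,42,103,116):
  for u in (276,367):
    print("saddle",u,v,"z",round(W[v,u,2],3),"ex(z depth)",round(W[v,u]@ex,4), "floor?",round(ray(c,u,v,.04)@ex,4))
h=ray(c,322,210,.081); print("handle ex",h@ex,h@ey)
for u in(200,322,440):
  print("panel front top",ray(c,u,157+ (0),.102)@ex,"floor z",W[60,276,2])
# plate corners
for p in((526,70),(628,93),(600,165),(500,144)): print("plate",np.round(ray(c,*p,.015),3))
cv2.imwrite("pics/w4z.png",cv2.resize(c["frame"][0:170,150:500,::-1],(800,389),interpolation=cv2.INTER_CUBIC))
```

```text
jar a [ 0.4906 -0.201   0.054 ] origin [ 0.5406 -0.215   0.054 ] ex,ey 0.5785 -0.0617
jar b [ 0.4665 -0.2887  0.054 ] origin [ 0.5166 -0.3027  0.054 ] ex,ey 0.579 -0.1526
jar c [ 0.4411 -0.3776  0.054 ] origin [ 0.4912 -0.3916  0.054 ] ex,ey 0.5784 -0.245
a axis ey via row70 z.076 -0.0725 depth pt [ 0.534 -0.223  0.072]
b axis ey via row70 z.076 -0.1524 depth pt [ 0.512 -0.301  0.074]
c axis ey via row70 z.076 -0.2304 depth pt [ 0.491 -0.377  0.072]
saddle 276 27 z 0.021 ex(z depth) 0.6231 floor? 0.6185
saddle 367 27 z 0.026 ex(z depth) 0.622 floor? 0.6184
saddle 276 42 z 0.025 ex(z depth) 0.6081 floor? 0.605
saddle 367 42 z 0.023 ex(z depth) 0.6085 floor? 0.6049
saddle 276 103 z 0.025 ex(z depth) 0.5476 floor? 0.547
saddle 367 103 z 0.025 ex(z depth) 0.5475 floor? 0.5469
saddle 276 116 z 0.02 ex(z depth) 0.5341 floor? 0.5339
saddle 367 116 z 0.02 ex(z depth) 0.534 floor? 0.5339
handle ex 0.44336983343249453 -0.153117403476245
panel front top 0.4983944809581691 floor z 0.020496510439816373
panel front top 0.498337870810468 floor z 0.020496510439816373
panel front top 0.49828315851975347 floor z 0.020496510439816373
plate [ 0.46  -0.517  0.015]
plate [ 0.406 -0.622  0.015]
plate [ 0.333 -0.588  0.015]
plate [ 0.388 -0.479  0.015]
```

View pics/w4z.png

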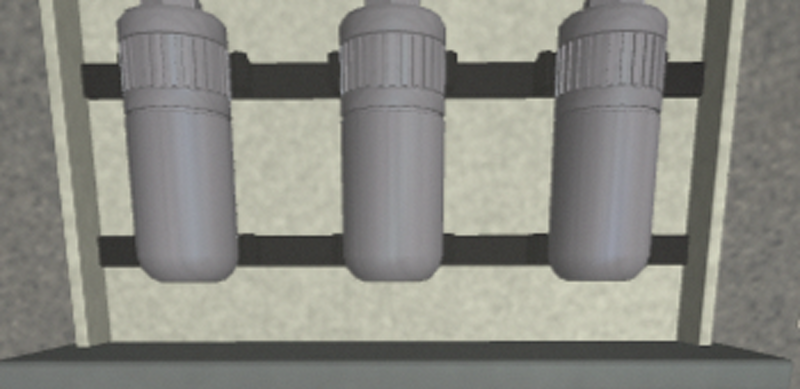

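The jar origins coincide with the cradles at ex ≈ 0.578, with ey = -0.0625 (a), -0.1527 (b) and -0.2435 (c). I start with b: lift it, rock it cap-up then cap-down, and compare the wrist torque before and after.

```bash
cat >> h.py <<'E'
EX=.578; EY=dict(a=-.0625,b=-.1527,c=-.2435); ROLL=dict(a=10,b=0,c=-10); G=dict(a=.012,b=.018,c=.012)
import time
def jc(n,z=.054): return EX*ex+EY[n]*ey+z*ez
def jpose(c,pitch=0,roll=0,g=.018,yaw=YAW):
    r=ori(-1,pitch,roll,yaw); a=r.as_matrix()[:,1]
    return cmd(np.array(c)+g*a,r),R2q(r)
def ft(k=6):
    L=[]
    for _ in range(k):
        L.append(np.r_[telemetry.read_wrist_force(),telemetry.read_wrist_torque()]); bot.hold(.02)
    L=np.array(L); return L.mean(0),L.std(0)
def rep(tag):
    m,s=ft(); T=m[3:]; print(tag,"F",np.round(m[:3],2),"T ex,ey,ez",np.round([T@ex,T@ey,T[2]],4),"sd",np.round(s.max(),4),"w",round(telemetry.read_grip_width(),4),"t",round(telemetry.read_t(),2)); return T@ey
def take(n):
    c,r,g=jc(n),ROLL[n],G[n]
    p,q=jpose(c+.06*ez,0,r,g); bot.goto(p,q)
    p,q=jpose(c,0,r,g); h=bot.movel(p,.1,max_force=8)
    if h: print("TOUCH",telemetry.read_ee_pos(),"want",p); return False
    eoat.gripper_close(grip_force=45); print("w",telemetry.read_grip_width())
    p,q=jpose(c+.15*ez,0,r,g); bot.movel(p,.2)
    return True
def shake(n,pit=25):
    c,r,g=jc(n)+.15*ez,ROLL[n],G[n]
    t0=rep("level")
    bot.goto(*jpose(c,pit,r,g)); bot.hold(.15); t1=rep("cap up")
    bot.goto(*jpose(c,-pit,r,g)); bot.hold(.15); t2=rep("cap down")
    print("sum excess",t1+t2-2*np.cos(np.deg2rad(pit))*t0)
E
python3 - <<'E'
from h import *
rep("empty")
if take("b"):
    shake("b"); snap("side","s5")
E
```

```text
empty F [-0.    0.19  0.03] T ex,ey,ez [0.0391 0.0451 0.004 ] sd 0.5796 w 0.0871 t 18.02
w 0.04338969347061783
level F [ 0.17  0.04 -4.5 ] T ex,ey,ez [0.0456 0.0904 0.018 ] sd 0.5829 w 0.0432 t 21.3
cap up F [-0.13 -0.11 -3.88] T ex,ey,ez [ 0.0103  0.8775 -0.0039] sd 0.4781 w 0.0441 t 22.13
cap down F [-0.06 -0.04 -4.  ] T ex,ey,ez [ 0.0374 -0.7673  0.0037] sd 0.6759 w 0.0436 t 23.38
sum excess -0.0535848067655825
```

View pics/s5.png

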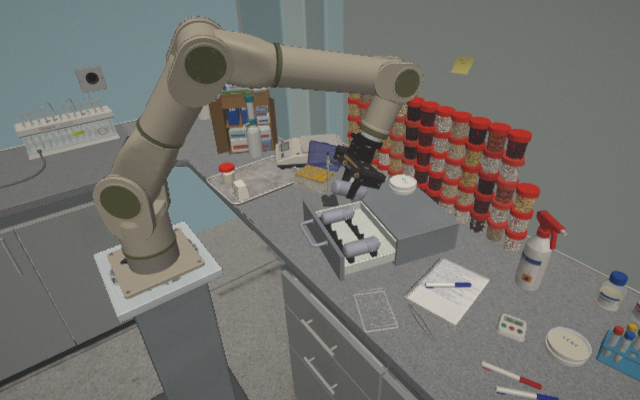

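Jar b is held and shows a torque excess of -0.054 Nm, against about -0.04 expected for a loose ball. The noise is unclear, so I confirm by comparing the level torque after cap-down and after cap-up, with more samples.

Run:
```python
from h import *
c=jc("b")+.15*ez
L=lambda p: bot.goto(*jpose(c,p,0,G["b"]))
def m(tag):
    bot.hold(.2); X=[]
    for _ in range(25):
        X.append(np.array(telemetry.read_wrist_torque())@ey); bot.hold(.02)
    X=np.array(X); print(tag,X.mean(),"sem",X.std()/5,telemetry.read_t()); return X.mean()
L(0); a=m("level after cap-down"); L(25); bot.hold(.2); L(0); b=m("level after cap-up"); print("diff",b-a)
L(-25); bot.hold(.2); L(0); m("level after cap-down again")
```

```text
level after cap-down 0.0838536783575025 sem 0.006364527013116618 24.6083
level after cap-up 0.03703727800080782 sem 0.005756246718901358 26.6083
diff -0.04681640035669468
level after cap-down again 0.07749848095487732 sem 0.00598705775199493 28.5583
```

The torque difference is -0.047 Nm, against -0.045 Nm for the ball's 42 mm run, and it came back to the first value on reversal. Jar b is the rattler. I carry it high and close in, past the stand, to the tray.

Run:
```python
from h import *
g=G["b"]; d=np.deg2rad
wp=[((.44,-.25,.33),0,d(-15.6)),((.43,-.02,.33),15,0.),((.491,.248,.30),30,d(27)),((.491,.248,.22),30,d(27))]
for c,p,y in wp:
    P,q=jpose(c,p,0,g,y); print(c,bot.solve_ik(P,q))
```

```text
(0.44, -0.25, 0.33) [ 1.09476121  0.08119421 -0.70236402  1.58733546  0.05258173  1.49233155
 -1.45316906]
(0.43, -0.02, 0.33) [ 1.0300824  -0.43691653 -0.77959438  1.92863201 -0.38478315  1.28645547
 -1.24678418]
(0.491, 0.248, 0.3) [ 0.78097256 -0.39442575 -1.0649981   1.96492633 -0.53282847  0.88992001
 -1.20302157]
(0.491, 0.248, 0.22) [ 0.92308604 -0.38087534 -1.24845799  2.08183302 -0.61934344  0.72279487
 -1.12323139]
```

Run:
```python
from h import *
g=G["b"]; d=np.deg2rad
wp=[((.46,-.24,.33),0,d(-15.6)),((.46,-.02,.32),15,0.),((.491,.248,.29),30,d(27)),((.491,.248,.22),30,d(27))]
for c,p,y in wp:
    bot.goto(*jpose(c,p,0,g,y)); print(np.round(telemetry.read_joint_pos(),2),telemetry.read_t(),telemetry.read_grip_width())
bot.hold(.4)
print(telemetry.read_ee_pos(),telemetry.read_joint_vel())
snap("side","s6");snap("top","t6");snap("wrist","w6"); print(telemetry.read_t())
```

```text
[ 1.05  0.12 -0.71  1.56  0.08  1.5  -1.51] 29.2167 0.04342786653237229
[ 1.03 -0.34 -0.84  1.89 -0.32  1.23 -1.32] 30.1 0.043499642522485456
[ 0.85 -0.43 -1.11  1.98 -0.59  0.89 -1.15] 31.15 0.04348062514872294
[ 0.9  -0.36 -1.24  2.08 -0.59  0.72 -1.15] 31.5333 0.043579195068698375
[0.5150019  0.26017133 0.1748696 ] [ 0.0008383   0.00290764 -0.00614808  0.00885185  0.00151378 -0.00309932
 -0.00092764]
32.0833
```

View pics/s6.png

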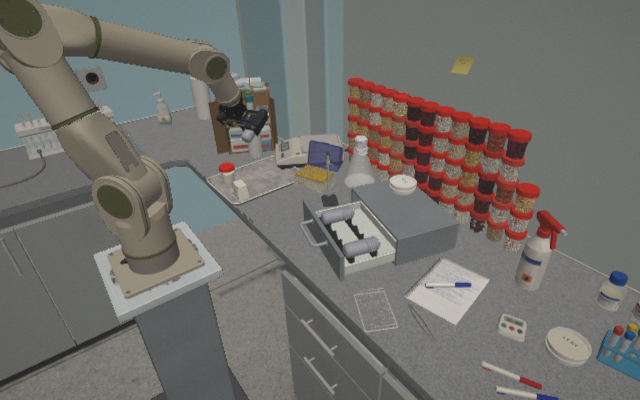

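View pics/t6.png

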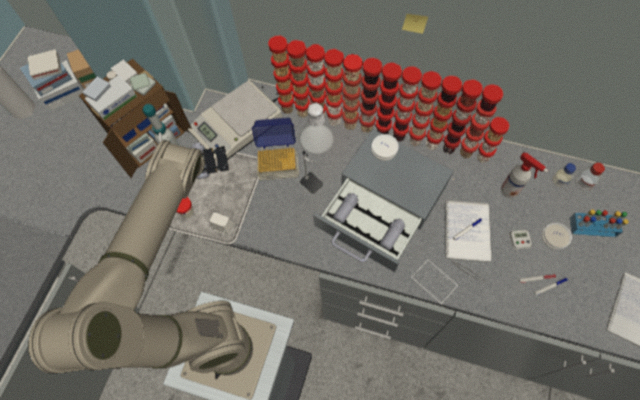

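View pics/w6.png

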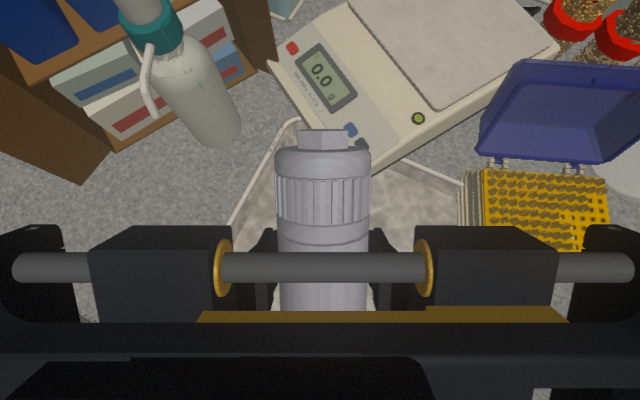

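The wrist view shows jar b centred between the fingers, with its cap and hexagon at (323,140–240). The side view shows jars a and c in the open drawer, with the cup and trough at (227,170) and (240,188) as before. A quick numeric check, then I hand in.

Run:
```python
from h import *
c=load("s6"); J=np.array([.491,.248,.22]); y=np.deg2rad(27)
ax=np.array([np.cos(y)*np.cos(np.pi/6),np.sin(y)*np.cos(np.pi/6),.5])
print("expect px centre",proj(c,J),"closed end",proj(c,J-.052*ax))
W=cloud(c); print("near closed end",np.round(W[134:138,246:250].reshape(-1,3).mean(0),3),"expect",np.round(J-.052*ax,3))
w=load("w6"); V=cloud(w)
p1=V[150:160,318:328].reshape(-1,3).mean(0);p2=V[225:235,318:328].reshape(-1,3).mean(0); d=p1-p2
print("cap top line tilt deg",np.rad2deg(np.arcsin(d[2]/np.linalg.norm(d))),p1,p2)
d=cv2.absdiff(load("side0")["frame"],c["frame"])
print("cup/trough diff",d[160:200,215:250].mean(),"plate",d[288:335,355:400].mean(),"ref",d[60:75,420:440].mean())
t=load("t6")
# jars a,c closed ends vs expected
for n in"ac": print(n,proj(c,jc(n)),proj(t,jc(n)))
print(telemetry.read_wrist_force(),telemetry.read_grip_width(),np.abs(telemetry.read_joint_vel()).max())
cv2.imwrite("pics/s6z.png",np.hstack([cv2.resize(c["frame"][95:155,205:285,::-1],(400,300),interpolation=cv2.INTER_CUBIC),cv2.resize(c["frame"][195:275,300:407,::-1],(400,300),interpolation=cv2.INTER_CUBIC)]))
```

```text
expect px centre [250.93383481 130.13707893] closed end [244.86587238 140.82614346]
near closed end [0.46  0.218 0.216] expect [0.451 0.228 0.194]
cap top line tilt deg 25.077577669179195 [0.5231426  0.26560843 0.26157542] [0.49864295 0.25316728 0.24871711]
cup/trough diff 7.319523809523809 plate 6.461623325453113 ref 6.4366666666666665
a [336.10450241 214.82304004] [345.02050485 208.96058074]
c [359.68137329 246.81183858] [391.8562364  235.55712941]
[-0.66467473  0.93772279 -4.16910831] 0.04376211296156615 0.0034718612325545144
```

View pics/s6z.png

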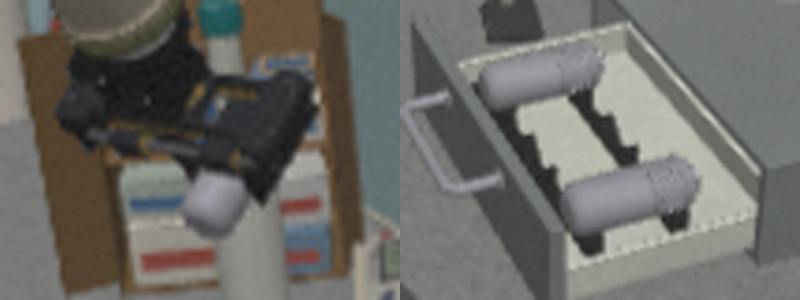

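Run:
```python
from h import *
print(telemetry.read_t()); order.job_done(); print(telemetry.read_t(),telemetry.read_grip_width())
```

```text
32.0833
the job is handed in; nothing more can be done
the job is handed in; nothing more can be done
```

I pulled the drawer out to its stop, found that jar b is the one that rattles, and handed the job in at 32 s while holding it over the tray. No verdict is reported.

- **First pull missed:** the hook passed over the handle because the real finger tips sit about 35 mm behind the reported tool point. A touch on the worktop measured this offset. I corrected for it, and the second pull met the stop at the 12 N threshold. By my pull distance the drawer is out about 0.162 m.
- **Finding the rattling jar:** I took jar b first and rocked it about 25° cap-up and cap-down rather than jerking it. The level wrist torque shifted by -0.047 Nm after cap-up and came back after cap-down. A ball free to run 42 mm should give -0.045 Nm. I inferred the loose ball from this torque shift and did not record individual knocks.
- **Jars a and c:** I never lifted or tested them, because the first jar already rattled. The last pictures show both lying in their cradles.
- **Final pose:** jar b was commanded to 0.22 m above the middle of the tray with its cap 30° up. The grip opening was 43.8 mm and the arm was at rest.
- **Last checks:** the cap tilt measured about 25° from the wrist depth image, a little under the commanded 30° but inside the 15–47° limits. The side view's depth near the closed end was about 20 mm higher than predicted. The cup, trough and clear plate look unmoved.

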